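# Clamp up a split serving board with a one-hand bar clamp

## Robot

A 6-joint arm with a two-finger parallel gripper is mounted at the origin on the work surface. World frame = base frame: x ahead of the robot, y to its left, z up, the work surface at z = 0. Lengths are in m, angles in rad, forces in N, time in s.
With the tool pointing down it reaches from about 0.35 to 0.95 m from the base axis. Payload 17.4 kg.
Tool frame: the origin (TCP) lies on the centre line of the jaws, within the pads' length; the fingertips stand bot.finger_overhang ahead of it and the grasp point (between the pads) lies 6 mm ahead of it (bot.finger_overhang is the distance from the TCP to the fingertips, in m); z points along the fingers, y is the direction in which the jaws open and shut (so a half turn about z gives the same grasp; the last joint's range is limited). The gripper opens to 93 mm and grips with 3 to 60 N. Pads are 15 mm wide; open, the fingers measure 128 mm over their backs; the gripper's body (75 mm by 188 mm) begins 65 mm behind the grasp point.
Start: joints at [-1.324, 0.116, 1.442, -0, 1.584, -0.038], TCP at [0.19, -0.648, 0.217] pointing down, gripper open.
Joint ranges: [-2.83, 2.83], [-0.83, 2.19], [0.07, 2.5], [-1.14, 4.28], [0.01, 3], [-2.97, 2.97]. Speed limits (rad/s): [1.89, 1.89, 2.22, 3.14, 3.14, 3.14].

## Interface

Orientations are given as a unit quaternion [w, x, y, z].
In Python, from plant import bot gives the robot as it stands.
- The arm moves only by the shell command python3 -m jog 'ROWS' [OPENING]. ROWS is JSON, a list of rows, each a list of 2 entries, a list of its own where there are three numbers: the shift along the world's x, y, z in units of 30 mm (1.0 is 30 mm), then the turn about the world's z in units of 6 degrees (1.0 is 6 degrees). A call has exactly 8 rows; each row shifts and turns the commanded pose from where the row before left it; what a row does not reach is not made up. A row lasts 1/12 s, in which the tool goes at most 41.7 mm and 7.16 degrees, less where a joint would pass 70% of its speed; a pose out of reach is approached as far as the arm can. A call is refused whole if a number of a shift passes 1 or a number of a turn 1, either way. A call with a gripper value outside its range is refused whole. OPENING is the closure, from -1 (fully open) to 1 (shut), set as the call begins (- or left out, the last holds). The fingers move at their own pace and stop on an object; the grip force is fixed at half the most. Time passes only in rows, so rows that do not move let the fingers close, or fill a call up. It gives the time, the measured TCP pose, the force and the opening at its end, in the units of the state.
- bot.observe(): the state, without advancing time (a new reading comes with each control period).
- bot.grab_frame(name): name is "scene" or "top" or "wrist"; returns a dict with "color" (420x560x3 uint8, red, green, blue), "vertical_fov" (degrees; the focal length in pixels is half the picture's height over the tangent of half this angle, whatever the lens; pixels are square), "cx", "cy" (the principal point, pixels), "R" (3x3) and "t" (3): a world point X has camera coordinates R X + t; the wrist camera has in their place "T_tool_cam" (4x4, takes a point from camera to tool coordinates, whose origin is the TCP and whose axes are the flange's). Camera axes: x right, y down, z forward; pixel columns grow to the right and rows downward; lengths in m; the calibration is good to about 2 mm. A picture is of the moment at which its call begins: read the wrist's pose just before it. There is no depth.
- bot.finish_job(): hands the job in, once; it reports no verdict.
The state is a dict: "clock": time; "joints": joint angles; "qvel": joint speeds; "tau": joint torques, N m; "tcp_pos": TCP position; "tool_rot": TCP orientation; "wrist_force": force on the tool from outside, world axes, zero at the start; "moment": the same for the moment, N m; "width": opening from 0.0 (shut) to 1.0 (fully open).
Only numpy, scipy, OpenCV 4.12 (cv2) and the standard library are available. Lean on these libraries where they do the work, as an engineer would, in place of code of your own. Each camera call takes 0.05 s, during which the arm holds its last target.

## Task

A split serving board is being glued in the one-hand bar clamp that lies round it on the kitchen worktop. Stand the loose plywood caul upright on its long edge in the gap between the board and the clamp's far jaw, square to the jaw and centred on its pad, and let go of it; then pump the clamp's trigger against its handle (do not push the jaw along by hand) until the jaw bears on the caul and the split is pressed shut. Finish while still holding the trigger squeezed, with a snug pressure of some 20 to 60 N on the joint and never a crushing one (over 80 N), and do not knock the other caul or the things standing about.

Things in the scene. Friction and masses are not known exactly. Their poses are not given: they have to be found in the camera images.
- clamp: Loose one-hand bar clamp, about 1 kg (black, green pads and trigger, steel bar), lying flat, 30 mm thick. Origin: on the worktop under the bar's axis, at the near jaw (fixed to the body). Own +x: where the jaws point (to x = 105 mm); -x: handle (to -129 mm, 24 mm thick); -y: along the bar to the far jaw. It may slide some mm along the bar to centre itself between closing fingers: harmless.
- jaw: Steel bar (20 x 6 x 400 mm) with the far jaw: black, 22 mm thick, 30 mm high, from x -15 to 102 mm of the clamp. Each full squeeze of the trigger draws it some 6 mm (3 to 11) in the clamp's +y, towards the near jaw. A ratchet with 6 mm teeth holds it when the trigger is let go, but it may spring back by part of a tooth: full pressure lasts only while the trigger is held.
- far_pad (a point): Centre of the face of the far jaw's green soft pad (36 mm along the clamp's x, 26 mm high, 15 mm above the worktop); axes as the clamp's. The pad gives 1 mm per 20 N, at most 5 mm. The gap for the caul lies on its +y side, up to the edge of far_half: 29 to 45 mm wide at the start.
- near_pad (a point): Centre of the face of the near jaw's pad, same size; 85 mm from the bar's axis like far_pad. With the board and both cauls just pinched the two pad faces are 180 mm apart.
- trigger: Green trigger in front of the handle (-y side), z 5 to 25 mm; swings 0.29 rad about its upright pin (its origin) to its stop, sprung back when let go. Run free it needs about 5 N at the fingers; once the jaws bear on the work it stalls short of its stop, and each further newton of grip gives about 2 N on the  20 N of grip gives some 26 N, 30 N some 45 N; over 45 N risks crushing.
- trigger_grip (a point): Point on the outer (-y) face of the trigger where a finger should press, 65 mm from the bar's axis on the handle's side, 15 mm above the worktop. Across to handle_grip the pair measures 64 mm at rest and 42 mm with the trigger at its stop.
- handle_grip (a point): Point on the back (+y) face of the handle, 65 mm from the bar's axis, 15 mm above the worktop, where the other finger bears. Take trigger and handle together from straight above, fingers closing along the clamp's y; there is free worktop on both sides.
- near_half: Half of the split serving board on the near jaw's side: hardwood, 160 (x) x 75 (y) x 26 mm high, loose, lying flat; origin at the centre of its underside, axes as the clamp's at the start.
- far_half: The other half, same size, on the far jaw's side; at the start some 1.5 mm from near_half. Its outer edge, where the caul goes, is 37.5 mm from its origin in -y.
- caul: The loose caul: a pale plywood strip, 100 mm long (own x), 15 mm thick (own y), 60 mm high, about 55 g, standing on its long edge apart from the clamp at the robot's right; origin at the centre of its underside. It stands taller than board (26 mm) and jaw (30 mm), so that it can be held by its top 25 mm across its thickness while it is set down in the gap.
- fitted_caul: An identical caul already standing between the near jaw and near_half (gaps of 1 to 2 mm); leave it standing.
- glue_bottle: White glue bottle with orange nozzle, 54 mm across, 146 mm high, to the left; leave alone. Origin under its centre.
- canister: Cream ceramic canister with wooden lid, 90 mm across, 113 mm high, to the left beyond the board; leave alone. Origin under its centre.
- mug: White mug, 76 mm across, 82 mm high, to the right beyond the caul; leave alone. Origin under its centre.
Things that resemble listed ones, but are neither listed nor needed, are in the scene too. Leave any purple or turquoise look-alike of the far_half alone.

How it is judged:
By the outcome, as a careful person would: the job done as asked, in the order asked, and still so for the second after the job is handed in, while the arm keeps its last pose, push and grip.
It also fails if it takes over 67 s, if anything falls off the work surface, if the arm or the gripper's body presses on something with over 40 N, if the wrist force passes 120 N, or if a joint passes its speed limit or range.

## Working session

There is one attempt and no reset: what is moved stays moved. The work goes in short steps, Python scripts to look and compute and a shell command to move; the robot and the scene stay as the last step left them, time stands still between calls to the robot, and variables do not carry over. Pictures are saved under pics/ and viewed, and the job is handed in when it is done.

```bash
ls; mkdir -p pics; python3 - <<'E'
from plant import bot
import cv2
s=bot.observe();print({k:s[k] for k in('clock','tcp_pos','tool_rot','width','wrist_force')},bot.finger_overhang)
import pickle
for n in("scene","top","wrist"):
    f=bot.grab_frame(n);pickle.dump(f,open(f'{n}0.pkl','wb'))
    cv2.imwrite(f'pics/{n}0.png',f['color'][:,:,::-1]);print(n,{k:v for k,v in f.items() if k!='color'})
E
```

```text
pics
{'clock': 0.0, 'tcp_pos': array([ 0.18959948, -0.64760184,  0.21597917]), 'tool_rot': array([-5.98016583e-04,  9.89877954e-01,  1.41919958e-01, -5.94073320e-05]), 'width': 1.00139876473314, 'wrist_force': array([-0.03932945, -0.61422308,  0.1043328 ])} 0.025
scene {'vertical_fov': 55.58458542002108, 'cx': 281.66212366039906, 'cy': 212.10045462697624, 'R': array([[ 0.00627176,  0.99997857,  0.00187848],
       [ 0.60973499, -0.00233528, -0.79260191],
       [-0.79258054,  0.00611638, -0.60973657]]), 't': array([-0.02749465, -0.31600188,  1.36381871])}
top {'vertical_fov': 48.256884814669185, 'cx': 280.7391934068948, 'cy': 213.56782384866517, 'R': array([[-0.01778327, -0.99965182, -0.01949357],
       [-0.99570698,  0.01947766, -0.09048883],
       [ 0.09083702,  0.0178007 , -0.99570667]]), 't': array([0.03946814, 0.60797901, 1.2889699 ])}
wrist {'vertical_fov': 69.8227342485777, 'cx': 279.71033078878446, 'cy': 208.19214654333723, 'T_tool_cam': array([[ 4.31375663e-04, -9.55121745e-01, -2.96213211e-01,
         8.30121132e-02],
       [ 9.99999850e-01,  5.12150789e-04, -1.95098512e-04,
        -1.24184826e-04],
       [ 3.38048661e-04, -2.96213083e-01,  9.55121822e-01,
        -1.68225013e-01],
       [ 0.00000000e+00,  0.00000000e+00,  0.00000000e+00,
         1.00000000e+00]])}
```

View pics/scene0.png

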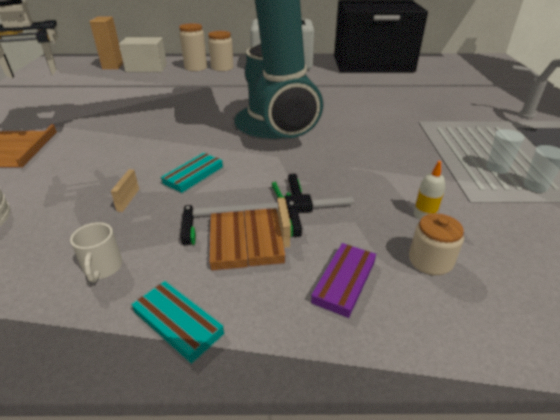

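View pics/top0.png

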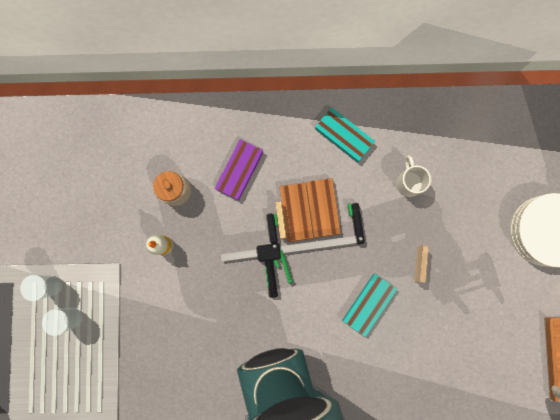

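View pics/wrist0.png

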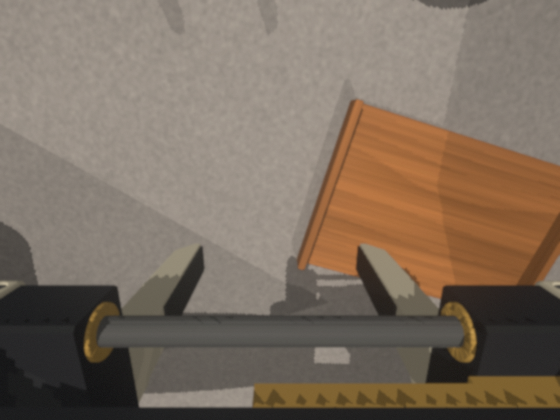

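The top view shows the caul at (422,264), the clamp body at (268,252), the far jaw at (357,224), the board at (310,210) and the trigger at (286,265). Look-alikes are turquoise at (345,135) and (370,305), and purple at (240,170). I'll measure these from enlarged crops.

```bash
cat > h.py <<'E'
import numpy as np,cv2,pickle
from scipy.spatial.transform import Rotation as Ro
from plant import bot
def foc(f): return 210/np.tan(np.radians(f['vertical_fov']/2))
def ext(f,s=None):
    if 'R' in f: return np.array(f['R']),np.array(f['t'])
    q=s['tool_rot'];T=np.eye(4);T[:3,:3]=Ro.from_quat([q[1],q[2],q[3],q[0]]).as_matrix();T[:3,3]=s['tcp_pos']
    M=np.linalg.inv(T@np.array(f['T_tool_cam']));return M[:3,:3],M[:3,3]
def back(f,uv,z,s=None):
    R,t=ext(f,s);d=R.T@np.array([(uv[0]-f['cx'])/foc(f),(uv[1]-f['cy'])/foc(f),1.]);c=-R.T@t
    return c+d*(z-c[2])/d[2]
def proj(f,X,s=None):
    R,t=ext(f,s);c=R@np.array(X,float)+t
    return np.array([f['cx'],f['cy']])+foc(f)*c[:2]/c[2]
def snap(name,tag):
    s=bot.observe();f=bot.grab_frame(name);f['s']={k:s[k] for k in('tcp_pos','tool_rot')}
    pickle.dump(f,open(f'{tag}.pkl','wb'));cv2.imwrite(f'pics/{tag}.png',f['color'][:,:,::-1])
    return f,s
def load(tag):
    f=pickle.load(open(f'{tag}.pkl','rb'));return f,f.get('s')
def yaw(s):
    q=s['tool_rot'];R=Ro.from_quat([q[1],q[2],q[3],q[0]]).as_matrix();return np.degrees(np.arctan2(R[1,1],R[0,1]))
E
python3 - <<'E'
from h import *
f,_=load('top0')
im=f['color'][:,:,::-1]
c=im[165:315,215:445];cv2.imwrite('pics/crop0.png',cv2.resize(c,None,fx=3.4,fy=3.4,interpolation=cv2.INTER_CUBIC))
for n,uv,z in [('caul t',(422,264),.06),('far jaw end',(355,206),.03),('jaw bar end',(361,242),.03),('body',(268,252),.03),('bar L',(224,258),.02),('bar R',(355,241),.02),('handle end',(272,295),.024),('near tip',(272,215),.03)]:
    print(n,back(f,uv,z).round(3))
s=bot.observe();print(yaw(s))
E
```

```text
caul t [ 0.462 -0.351  0.06 ]
far jaw end [ 0.626 -0.18   0.03 ]
jaw bar end [ 0.525 -0.194  0.03 ]
body [0.502 0.065 0.03 ]
bar L [0.487 0.19  0.02 ]
bar R [ 0.528 -0.178  0.02 ]
handle end [0.383 0.056 0.024]
near tip [0.605 0.053 0.03 ]
-73.68278189178436
```

View pics/crop0.png

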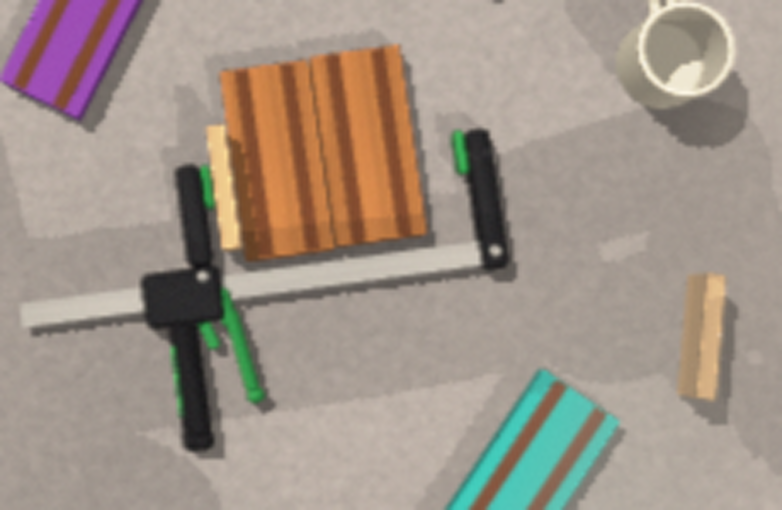

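Two things could be the caul: the loose one at top (424,264) and the fitted caul at (282,220). The loose one, standing apart to the right, is my target. Next I move the wrist camera over it.

```bash
python3 -m jog '[[[0.7,0.9,0],-0.3],[[0.7,1,0],-0.4],[[0.7,1,0],-0.4],[[0.7,1,0],-0.4],[[0.7,1,0],-0.4],[[0.7,1,0],-0.4],[[0.7,1,0],-0.4],[[0.7,1,0],-0.4]]'; python3 -m jog '[[[0.7,0.9,0],-0.3],[[0.4,0.6,0],-0.2],[[0,0,0],0],[[0,0,0],0],[[0,0,0],0],[[0,0,0],0],[[0,0,0],0],[[0,0,0],0]]'
python3 - <<'E'
from h import *
f,s=snap('wrist','w1');print(s['tcp_pos'],yaw(s),s['clock'])
E
```

```text
clock: 0.82
tcp_pos: [0.3582, -0.4092, 0.2166]
tool_rot: [-0.0, 1.0, -0.021, -0.0]
wrist_force: [0.2, -0.2, -0.4]
width: 0.999
clock: 1.48
tcp_pos: [0.3902, -0.3664, 0.2166]
tool_rot: [-0.0, 0.999, -0.047, -0.0]
wrist_force: [0.0, -0.8, -1.3]
width: 0.999
[ 0.39017037 -0.36642438  0.21660865] -95.34071979619334 1.4833
```

View pics/w1.png

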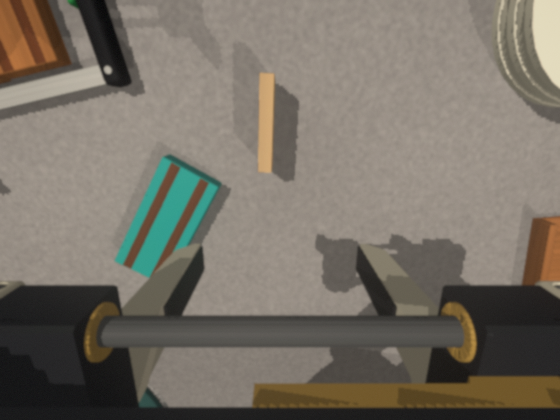

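The caul's top edge is at (267,73) to (265,172), plain pale plywood. I'll take a close crop to confirm and measure it, and fit the edges by colour.

```bash
python3 - <<'E'
from h import *
f,s=load('w1');im=f['color'][:,:,::-1]
cv2.imwrite('pics/crop1.png',cv2.resize(im[55:190,220:315],None,fx=4,fy=4,interpolation=cv2.INTER_CUBIC))
hsv=cv2.cvtColor(np.ascontiguousarray(im),cv2.COLOR_BGR2HSV)
sub=np.zeros(im.shape[:2],np.uint8);sub[55:190,220:315]=((hsv[...,1]>80))[55:190,220:315]
ys,xs=np.nonzero(sub);r=cv2.minAreaRect(np.c_[xs,ys].astype(np.float32));b=cv2.boxPoints(r);print(r,b.round(1))
W=[back(f,p,.06,s) for p in b]
W=np.array(W);print(W.round(4));print('c',W.mean(0))
for i in range(4): d=W[(i+1)%4]-W[i];print(np.linalg.norm(d).round(4),np.degrees(np.arctan2(d[1],d[0])).round(1))
E
```

```text
((265.9490051269531, 122.4560317993164), (15.566654205322266, 99.1059799194336), 0.9877604246139526) [[257.3 171.9]
 [259.   72.8]
 [274.6  73. ]
 [272.9 172.1]]
[[ 0.4159 -0.3441  0.06  ]
 [ 0.5143 -0.3571  0.06  ]
 [ 0.5126 -0.3725  0.06  ]
 [ 0.4141 -0.3609  0.06  ]]
c [ 0.46423607 -0.35864172  0.06      ]
0.0993 -7.6
0.0154 -96.2
0.0993 173.3
0.017 83.7
```

View pics/crop1.png

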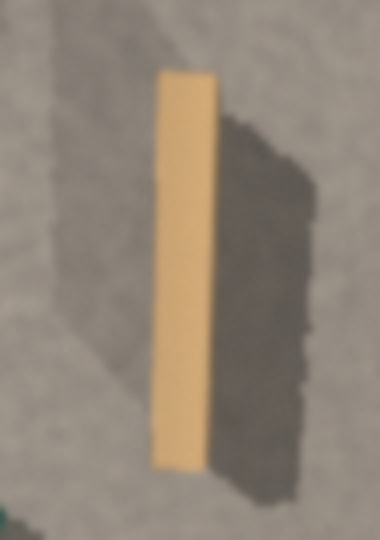

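Confirmed. Descend onto the caul and grip.

```bash
python3 -m jog '[[[0.8,0.1,0],-0.1],[[0.8,0.1,0],-0.1],[[0.86,0.07,0],-0.1],[[0,0,-1],0],[[0,0,-1],0],[[0,0,-1],0],[[0,0,-1],0],[[0,0,-0.6],0]]'; python3 -m jog '[[[0,0,-0.5],0],[[0,0,0],0],[[0,0,0],0],[[0,0,0],0],[[0,0,0],0],[[0,0,0],0],[[0,0,0],0],[[0,0,0],0]]'
python3 - <<'E'
from h import *
f,s=snap('wrist','w2');print(s['tcp_pos'],yaw(s),s['clock'])
E
```

```text
clock: 2.2
tcp_pos: [0.4634, -0.3572, 0.0753]
tool_rot: [-0.001, 0.998, -0.062, -0.001]
wrist_force: [-0.3, -0.4, -0.7]
width: 0.998
clock: 2.87
tcp_pos: [0.4646, -0.3578, 0.0643]
tool_rot: [0.0, 0.998, -0.062, 0.0]
wrist_force: [0.1, -0.6, 1.0]
width: 1.002
[ 0.46459432 -0.35784171  0.06430658] -97.08251817625509 2.8667
```

View pics/w2.png

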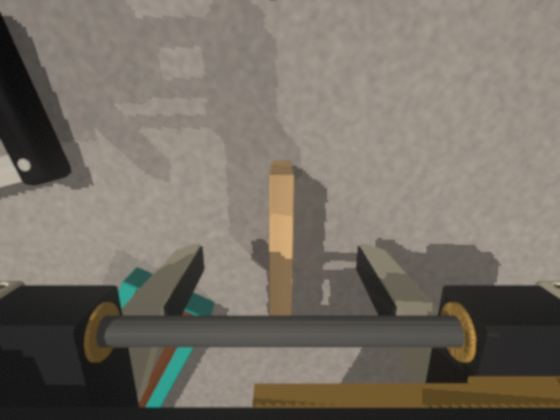

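Centred between the fingers (column ~281) and parallel. Close, then lift.

```bash
python3 -m jog '[[[0,0,0],0],[[0,0,0],0],[[0,0,0],0],[[0,0,0],0],[[0,0,0],0],[[0,0,0],0],[[0,0,0],0],[[0,0,0],0]]' 1; python3 -m jog '[[[0,0,0],0],[[0,0,0.3],0],[[0,0,0.7],0],[[0,0,0.8],0],[[0,0,0.8],0],[[0,0,0.4],0],[[0,0,0],0],[[0,0,0],0]]'
python3 - <<'E'
from h import *
f,s=snap('wrist','w3');print(s['tcp_pos'],yaw(s),s['clock'],s['width'])
E
```

```text
clock: 3.58
tcp_pos: [0.4644, -0.3577, 0.0637]
tool_rot: [-0.0, 0.998, -0.062, -0.0]
wrist_force: [0.1, 0.3, 0.3]
width: 0.477
clock: 4.25
tcp_pos: [0.4645, -0.3578, 0.1538]
tool_rot: [0.0, 0.998, -0.062, 0.0]
wrist_force: [-0.4, 0.1, -1.6]
width: 0.004
[ 0.46451068 -0.35778382  0.15382559] -97.08108302955519 4.25 0.0036162836694692523
```

View pics/w3.png

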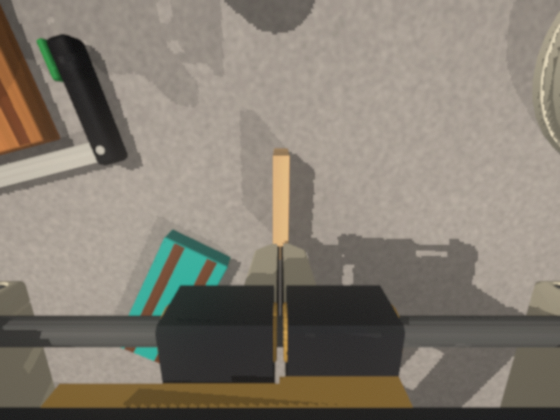

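The fingers are slow (about 1.3 s to shut), so I lifted too early and the caul stayed standing where it was. Reopen, go back down and wait longer.

```bash
python3 -m jog '[[[0,0,0],0],[[0,0,0],0],[[0,0,0],0],[[0,0,0],0],[[0,0,0],0],[[0,0,0],0],[[0,0,0],0],[[0,0,0],0]]' -1
python3 - <<'E'
from h import *
f,s=snap('wrist','w4');print(s['tcp_pos'],yaw(s),s['clock'],s['width'])
E
```

```text
clock: 4.97
tcp_pos: [0.4645, -0.3577, 0.1537]
tool_rot: [0.0, 0.998, -0.062, 0.0]
wrist_force: [0.9, 0.1, -1.2]
width: 0.53
[ 0.46446285 -0.35771878  0.1537462 ] -97.08340175277003 4.9667 0.5297937742706319
```

View pics/w4.png

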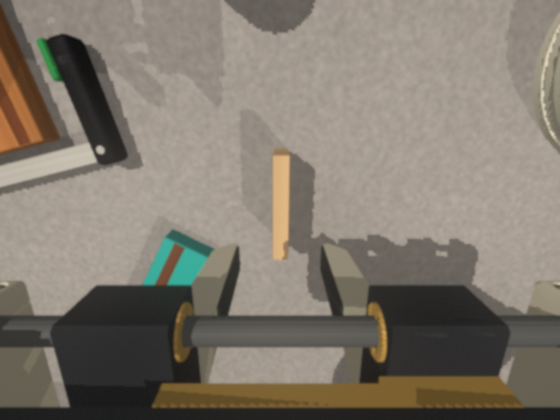

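```bash
python3 - <<'E'
from h import *
f,s=load('w4')
for uv in [(273,258),(287,258),(289,154),(274,154)]: print(back(f,uv,.06,s).round(4))
f,s=load('w2')
for uv in [(270,172),(294,172)]: print(back(f,uv,.06,s).round(4))
E
```

```text
[ 0.4172 -0.3452  0.06  ]
[ 0.4156 -0.3585  0.06  ]
[ 0.5138 -0.3717  0.06  ]
[ 0.5154 -0.3588  0.06  ]
[ 0.5163 -0.3584  0.06  ]
[ 0.5146 -0.3722  0.06  ]
```

The caul hasn't moved. Descend with the fingers half open, then close with enough wait.

```bash
python3 -m jog '[[[0,0,-0.6],0],[[0,0,-0.8],0],[[0,0,-0.8],0],[[0,0,-0.6],0],[[0,0,-0.2],0],[[0,0,0],0],[[0,0,0],0],[[0,0,0],0]]' 0; python3 -m jog '[[[0,0,0],0],[[0,0,0],0],[[0,0,0],0],[[0,0,0],0],[[0,0,0],0],[[0,0,0],0],[[0,0,0],0],[[0,0,0],0]]' 1;python3 -m jog '[[[0,0,0],0],[[0,0,0],0],[[0,0,0.2],0],[[0,0,0.6],0],[[0,0,0.8],0],[[0,0,0.8],0],[[0,0,0.6],0],[[0,0,0],0]]'
```

```text
clock: 5.68
tcp_pos: [0.465, -0.3582, 0.0653]
tool_rot: [0.001, 0.998, -0.062, 0.001]
wrist_force: [0.2, 0.2, 0.6]
width: 0.5
clock: 6.35
tcp_pos: [0.4644, -0.3577, 0.0637]
tool_rot: [-0.0, 0.998, -0.062, -0.0]
wrist_force: [0.2, -0.2, -0.6]
width: 0.012
clock: 7.02
tcp_pos: [0.4655, -0.3586, 0.1585]
tool_rot: [0.002, 0.998, -0.062, 0.002]
wrist_force: [-0.3, 0.9, 0.9]
width: 0.006
```

```bash
python3 - <<'E'
from h import *
f,s=snap('wrist','w5');print(s['tcp_pos'],yaw(s),s['clock'],s['width'])
f,s=snap('top','t5');f,s=snap('scene','s5')
E
```

```text
[ 0.46550233 -0.35860755  0.15854801] -97.08372669563984 7.0167 0.005699020231228324
```

View pics/w5.png

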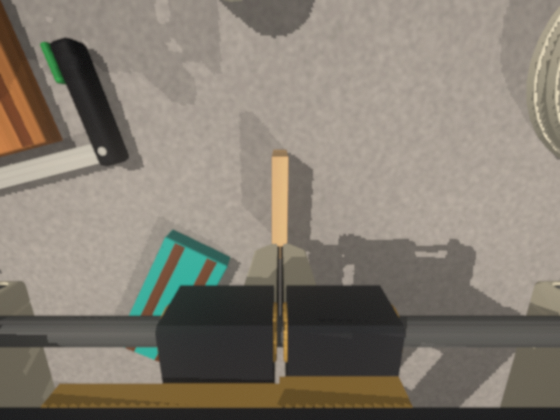

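View pics/s5.png

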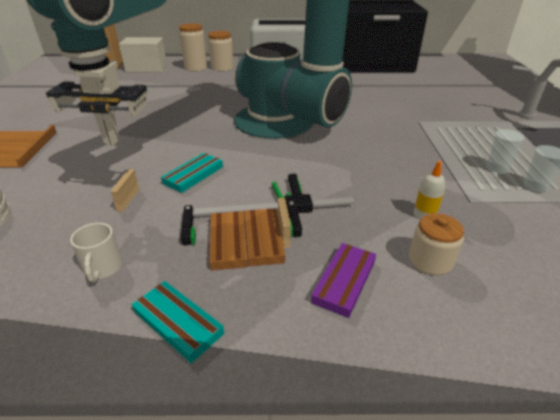

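```bash
python3 - <<'E'
from h import *
f,s=load('s5');t=s['tcp_pos']
print(proj(f,t),proj(f,t-[0,0,.025]),'caul',proj(f,[.4655,-.358,.06]),proj(f,[.4655,-.358,.0]))
w,sw=load('w5')
T=np.array(w['T_tool_cam']);M=np.linalg.inv(T)
for p in([0,0,0],[0,0,.025],[0,.04,.025]):
  c=M[:3,:3]@np.array(p)+M[:3,3];print(p,w['cx']+foc(w)*c[0]/c[2],w['cy']+foc(w)*c[1]/c[2])
for uv in [(266,203),(318,203)]: pass
print(back(f,(125,190),.03), back(f,(110,143),.13))
E
```

```text
[112.34779158 143.75872171] [115.14956833 153.53095075] caul [122.2836012  179.22487054] [128.11207756 199.52392856]
[0, 0, 0] 280.0381751911145 255.90268926477157
[0, 0, 0.025] 280.0057244801815 239.79666200476555
[0, 0.04, 0.025] 337.56017993399246 239.82284243166023
[ 0.46738044 -0.35804329  0.03      ] [ 0.41451502 -0.38623561  0.13      ]
```

```bash
python3 - <<'E'
from h import *
f,s=load('s5');im=f['color'][:,:,::-1]
c=cv2.resize(im[60:220,30:170],None,fx=4,fy=4,interpolation=cv2.INTER_CUBIC)
cv2.imwrite('pics/crop5.png',c[:600])
f,s=load('t5');im=f['color'][:,:,::-1]
cv2.imwrite('pics/crop5t.png',cv2.resize(im[200:350,360:560],None,fx=4,fy=4,interpolation=cv2.INTER_CUBIC))
t=s['tcp_pos'];print(proj(f,t),proj(f,t-[0,0,.025]))
E
```

```text
[435.60759234 263.19771466] [432.57079035 263.05133526]
```

View pics/crop5.png

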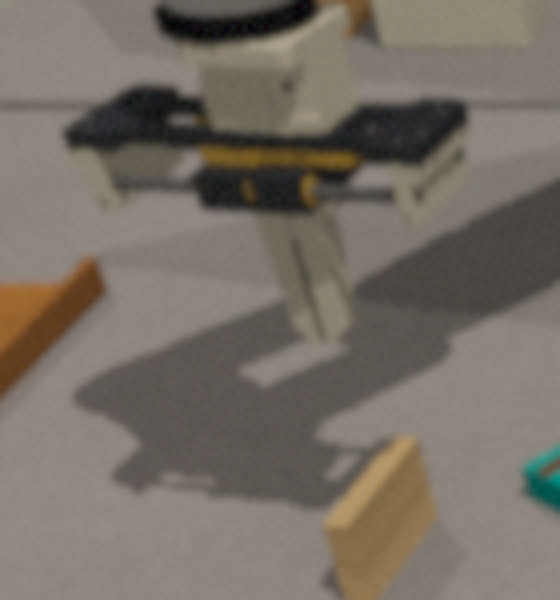

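View pics/crop5t.png

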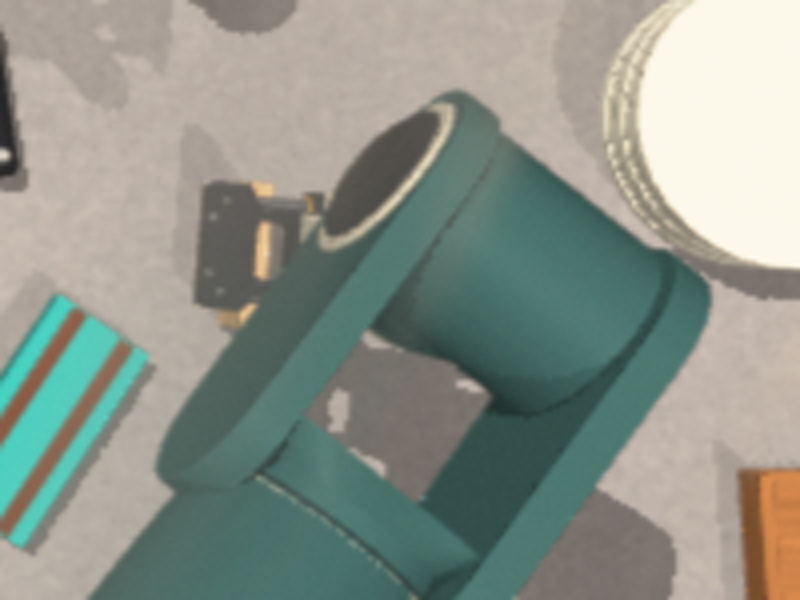

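The fingers closed above the caul. In the wrist view they end at about (280,244) and in the scene view at (110,144), so the tips sit about at the TCP itself, not 25 mm ahead of it. So I need to go roughly 24 mm lower: TCP at about 0.040 for the grasp.

```bash
python3 -m jog '[[[0,0,0],0],[[0,0,0],0],[[0,0,-0.5],0],[[0,0,-0.5],0],[[0,0,-0.5],0],[[0,0,-0.5],0],[[0,0,-0.5],0],[[0,0,-0.5],0]]' 0; python3 -m jog '[[[0,0,-0.5],0],[[0,0,-0.45],0],[[0,0,0],0],[[0,0,0],0],[[0,0,0],0],[[0,0,0],0],[[0,0,0],0],[[0,0,0],0]]';python3 -m jog '[[[0,0,0],0],[[0,0,0],0],[[0,0,0],0],[[0,0,0],0],[[0,0,0],0],[[0,0,0],0],[[0,0,0],0],[[0,0,0],0]]' 1
python3 - <<'E'
from h import *
f,s=snap('wrist','w6');print(s['tcp_pos'],yaw(s),s['clock'],s['width'],s['wrist_force'])
f,s=snap('scene','s6');im=f['color'][:,:,::-1]
a=cv2.resize(im[90:230,60:190],None,fx=3,fy=3,interpolation=cv2.INTER_CUBIC)
w=load('w6')[0]['color'][:,:,::-1]
b=cv2.resize(w,(400,300));c=np.zeros((420,800,3),np.uint8);c[:420,:390]=a;c[:300,400:]=b;cv2.imwrite('pics/c6.png',c)
E
```

```text
clock: 7.83
tcp_pos: [0.4639, -0.3573, 0.0613]
tool_rot: [-0.0, 0.998, -0.062, -0.001]
wrist_force: [0.2, 0.1, 0.8]
width: 0.488
clock: 8.5
tcp_pos: [0.4647, -0.3579, 0.0359]
tool_rot: [0.0, 0.998, -0.062, 0.0]
wrist_force: [0.3, -0.6, 0.1]
width: 0.498
clock: 9.17
tcp_pos: [0.4644, -0.3577, 0.0352]
tool_rot: [-0.0, 0.998, -0.062, -0.0]
wrist_force: [0.5, -0.4, -0.3]
width: 0.158
[ 0.46440469 -0.35771705  0.03520931] -97.08425743782284 9.1667 0.1575643568749332 [ 0.45559737 -0.36818583 -0.25798443]
```

View pics/c6.png

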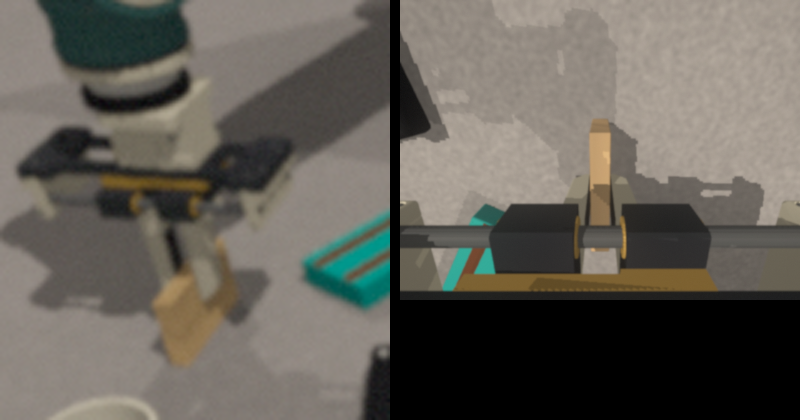

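Width reads 0.158 (14.7 mm), so the caul is held. The tips look to be at about z=29 to 35 mm, which is marginal over the 30 mm jaw. I'll regrip 9 mm higher, then lift.

```bash
python3 -m jog '[[[0,0,0],0],[[0,0,0],0],[[0,0,0],0],[[0,0,0.1],0],[[0,0,0.1],0],[[0,0,0.1],0],[[0,0,0],0],[[0,0,0],0]]' 0.4; python3 -m jog '[[[0,0,0],0],[[0,0,0],0],[[0,0,0],0],[[0,0,0],0],[[0,0,0],0],[[0,0,0],0],[[0,0,0],0],[[0,0,0],0]]' 1;python3 -m jog '[[[0,0,0.2],0],[[0,0,0.6],0],[[0,0,0.7],0],[[0,0,0.7],0],[[0,0,0.6],0],[[0,0,0.2],0],[[0,0,0],0],[[0,0,0],0]]'
python3 - <<'E'
from h import *
f,s=snap('wrist','w7');print(s['tcp_pos'],yaw(s),s['clock'],s['width'],s['wrist_force'])
f,s=snap('scene','s7');im=f['color'][:,:,::-1]
a=cv2.resize(im[70:210,60:190],None,fx=3,fy=3,interpolation=cv2.INTER_CUBIC)
w=load('w7')[0]['color'][:,:,::-1]
b=cv2.resize(w,(400,300));c=np.zeros((420,800,3),np.uint8);c[:420,:390]=a;c[:300,400:]=b;cv2.imwrite('pics/c7.png',c)
E
```

```text
clock: 9.93
tcp_pos: [0.4646, -0.3578, 0.0446]
tool_rot: [0.0, 0.998, -0.062, 0.0]
wrist_force: [0.3, -0.2, -0.3]
width: 0.302
clock: 10.6
tcp_pos: [0.4644, -0.3577, 0.0442]
tool_rot: [-0.0, 0.998, -0.062, -0.0]
wrist_force: [0.4, -0.2, -1.4]
width: 0.159
clock: 11.27
tcp_pos: [0.4643, -0.3576, 0.1337]
tool_rot: [-0.0, 0.998, -0.062, -0.0]
wrist_force: [0.5, 0.6, -1.4]
width: 0.16
[ 0.46433541 -0.35760429  0.13368862] -97.08068480614439 11.2667 0.15980713620610995 [ 0.46490855  0.64937952 -1.38103779]
```

View pics/c7.png

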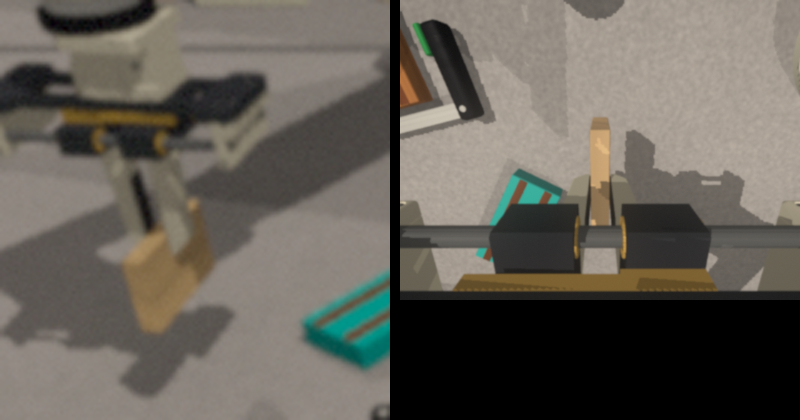

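Held and lifted. Next I move to a viewpoint over the clamp, turning to its yaw, and measure the gap.

```bash
python3 -m jog '[[[0.1,0.7,0.5],0.2],[[0.1,0.9,0.5],0.3],[[0.1,1,0.5],0.3],[[0.1,1,0.5],0.3],[[0.1,1,0.5],0.3],[[0,1,0.2],0.3],[[0,0.9,0],0.3],[[0,0.5,0],0.2]]'; python3 -m jog '[[[0,0,0],0],[[0,0,0],0],[[0,0,0],0],[[0,0,0],0],[[0,0,0],0],[[0,0,0],0],[[0,0,0],0],[[0,0,0],0]]'
python3 - <<'E'
from h import *
f,s=snap('wrist','w8');print(s['tcp_pos'],yaw(s),s['clock'],s['width'],s['wrist_force'])
E
```

```text
clock: 12.03
tcp_pos: [0.4792, -0.1454, 0.2148]
tool_rot: [-0.0, 0.998, 0.055, -0.0]
wrist_force: [0.6, -1.0, 0.2]
width: 0.156
clock: 12.7
tcp_pos: [0.4794, -0.148, 0.2152]
tool_rot: [-0.0, 0.999, 0.053, -0.0]
wrist_force: [-0.2, 0.3, -0.1]
width: 0.157
[ 0.47940087 -0.14800336  0.21516157] -83.91384540826235 12.7 0.15734313583619958 [-0.24873754  0.25150024 -0.14345186]
```

View pics/w8.png

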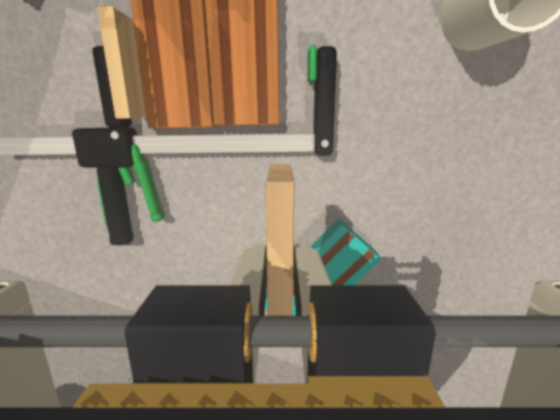

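```bash
python3 - <<'E'
from h import *
f,s=load('w8');im=f['color'][:,:,::-1]
cv2.imwrite('pics/crop8.png',cv2.resize(im[20:170,180:360],None,fx=4,fy=4,interpolation=cv2.INTER_CUBIC))
cv2.imwrite('pics/crop8b.png',cv2.resize(im[100:250,60:260],None,fx=4,fy=4,interpolation=cv2.INTER_CUBIC))
E
```

```text
(no output)
```

View pics/crop8.png

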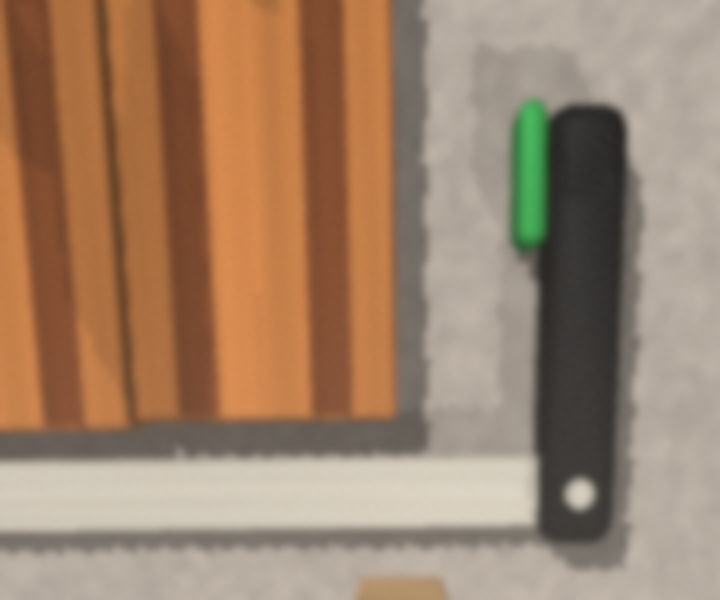

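View pics/crop8b.png

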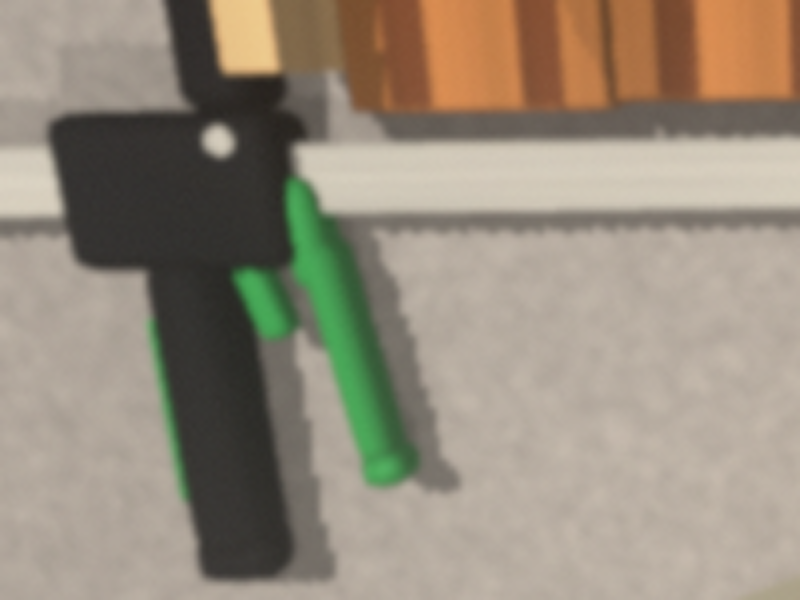

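```bash
python3 - <<'E'
from h import *
f,s=load('w8')
A=lambda x,y:(180+x/4,20+y/4);B=lambda x,y:(60+x/4,100+y/4)
P={}
def g(n,uv,z): P[n]=back(f,uv,z,s);print(n,P[n].round(4))
g('board corner',A(397,418),.026);g('board edge up',A(391,2),.026)
g('padface nearbar',A(514,240),.015);g('padface tip',A(516,108),.015);g('pad top end',A(532,98),.028);g('pad low end',A(532,250),.028)
g('bar left mid',(2,146.2),.025);g('bar right mid',A(530,492),.025)
g('jaw bottom end',A(575,541),.03);g('jaw tip',A(588,105),.03);g('rivet',A(580,493),.03)
g('near rivet',B(218,140),.03);g('handle end',B(248,577),.024);g('trig end',B(390,485),.02)
g('handle right edge',B(280,500),.022);g('handle left edge',B(198,540),.022)
d=P['bar left mid']-P['bar right mid'];th=np.degrees(np.arctan2(d[1],d[0]))-90;print('clamp yaw bar',th)
d=P['board edge up']-P['board corner'];print('board edge yaw',np.degrees(np.arctan2(d[1],d[0])))
d=P['jaw tip']-P['jaw bottom end'];print('jaw',np.degrees(np.arctan2(d[1],d[0])),np.linalg.norm(d))
d=P['padface tip']-P['padface nearbar'];print('padf',np.degrees(np.arctan2(d[1],d[0])))
# caul in hand
for uv in[(268,167),(291.5,167)]:print('caul far end', back(f,uv,s['tcp_pos'][2]-.0442+.06,s).round(4))
E
```

```text
board corner [ 0.5513 -0.1395  0.026 ]
board edge up [ 0.655  -0.1269  0.026 ]
padface nearbar [ 0.6028 -0.1673  0.015 ]
padface tip [ 0.6361 -0.1634  0.015 ]
pad top end [ 0.6363 -0.1664  0.028 ]
pad low end [ 0.5994 -0.1716  0.028 ]
bar left mid [0.4923 0.1811 0.025 ]
bar right mid [ 0.5347 -0.1804  0.025 ]
jaw bottom end [ 0.5226 -0.1948  0.03  ]
jaw tip [ 0.6358 -0.1811  0.03  ]
rivet [ 0.5363 -0.1942  0.03  ]
near rivet [0.5199 0.0466 0.03  ]
handle end [0.3804 0.0477 0.024 ]
trig end [0.4157 0.003  0.02  ]
handle right edge [0.4076 0.0373 0.022 ]
handle left edge [0.3908 0.0642 0.022 ]
clamp yaw bar 6.692180877387202
board edge yaw 6.942230722078155
jaw 6.875747937515448 0.11403024531459514
padf 6.797013129528576
caul far end [ 0.5361 -0.1358  0.231 ]
caul far end [ 0.5373 -0.1477  0.231 ]
```

```bash
python3 - <<'E'
from h import *
f,s=load('w8');im=f['color'][:,:,::-1]
cv2.imwrite('pics/crop8c.png',cv2.resize(im[150:300,220:340],None,fx=4,fy=4,interpolation=cv2.INTER_CUBIC))
t=s['tcp_pos'];a=np.radians(yaw(s)+90);ex=np.array([np.cos(a),np.sin(a)])
for r in (178,180,182):
  p=back(f,(280,r),t[2]+.0158,s);print(r,(p[:2]-t[:2])@ex,(p[:2]-t[:2])@[-ex[1],ex[0]])
th=np.radians(6.8);x=np.array([np.cos(th),np.sin(th)]);y=np.array([-x[1],x[0]])
tg=np.array([.619,-.1653])+y*.0168;print('target',tg,'d units',(tg-t[:2])/.03,'turn',(6.8-np.degrees(a))/6)
E
```

```text
178 0.05196919742457689 4.228051234757713e-05
180 0.05092255434355854 4.152990221267892e-05
182 0.04987170672434807 4.077627675280748e-05
target [ 0.61701081 -0.14861818] d units [ 4.58699806 -0.02049393] turn 0.1189742347103911
```

View pics/crop8c.png

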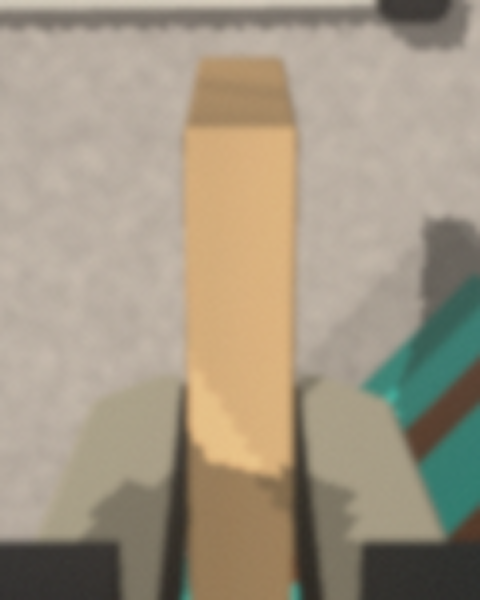

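Caul is centred on the TCP. Move above the gap and descend partway (bottom still above the jaw), then look.

```bash
python3 -m jog '[[[0.5,0,0],0.12],[[0.8,0,0],0],[[0.9,0,-0.2],0],[[0.9,0,-0.6],0],[[0.8,0,-0.8],0],[[0.5,0,-0.9],0],[[0.18,-0.02,-0.9],0],[[0,0,-0.6],0]]'; python3 -m jog '[[[0,0,0],0],[[0,0,0],0],[[0,0,0],0],[[0,0,0],0],[[0,0,0],0],[[0,0,0],0],[[0,0,0],0],[[0,0,0],0]]'
python3 - <<'E'
from h import *
f,s=snap('wrist','w9');t=s['tcp_pos'];print(t,yaw(s)+90,s['clock'],s['width'],s['wrist_force'])
im=f['color'][:,:,::-1].copy()
f2,_=snap('scene','s9');f3,_=snap('top','t9')
a=f2['color'][110:290,130:330,::-1]
c=np.zeros((420,800,3),np.uint8);c[:,:400]=cv2.resize(im[:,80:480],(400,420));c[:360,400:]=cv2.resize(a,(400,360),interpolation=cv2.INTER_CUBIC);cv2.imwrite('pics/c9.png',c)
E
```

```text
clock: 13.42
tcp_pos: [0.6171, -0.148, 0.0918]
tool_rot: [-0.0, 0.998, 0.06, -0.001]
wrist_force: [-1.0, 0.1, -0.9]
width: 0.155
clock: 14.08
tcp_pos: [0.6169, -0.1484, 0.0957]
tool_rot: [0.0, 0.998, 0.06, 0.0]
wrist_force: [0.0, 0.2, -0.7]
width: 0.157
[ 0.61689205 -0.1483789   0.0956513 ] 6.833339958844462 14.0833 0.1567362874735521 [ 0.01110779  0.20403014 -0.73397291]
```

View pics/c9.png

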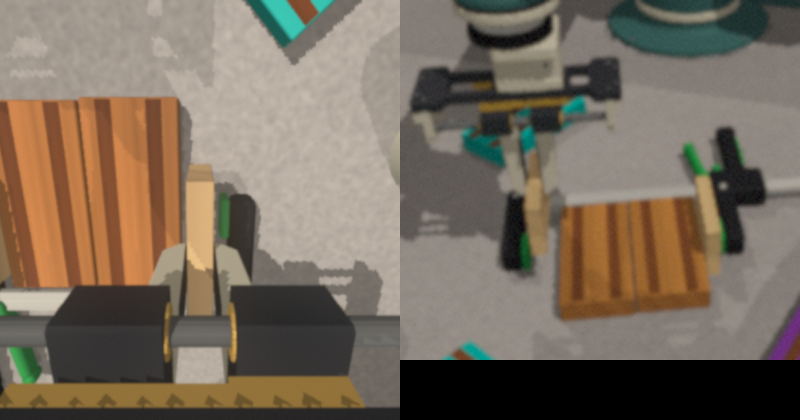

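The caul is parallel and between the board edge (col 180) and the pad (col 219). Lower it 51 mm.

```bash
python3 -m jog '[[[0,0,-0.3],0],[[0,0,-0.4],0],[[0,0,-0.4],0],[[0,0,-0.3],0],[[0,0,-0.15],0],[[0,0,-0.08],0],[[0,0,-0.04],0],[[0,0,0],0]]'
python3 - <<'E'
from h import *
f,s=snap('wrist','w10');t=s['tcp_pos'];print(t,yaw(s)+90,s['clock'],s['width'],s['wrist_force'])
im=f['color'][:,:,::-1].copy()
f2,_=snap('scene','s10')
a=f2['color'][110:290,130:330,::-1]
c=np.zeros((420,800,3),np.uint8);c[:,:400]=cv2.resize(im[:,80:480],(400,420));c[:360,400:]=cv2.resize(a,(400,360),interpolation=cv2.INTER_CUBIC);cv2.imwrite('pics/c10.png',c)
E
```

```text
clock: 14.9
tcp_pos: [0.6169, -0.1484, 0.0451]
tool_rot: [0.0, 0.998, 0.06, 0.0]
wrist_force: [0.3, -0.4, -1.4]
width: 0.161
[ 0.61693047 -0.14835875  0.04513977] 6.83772420088556 14.9 0.16054466076781934 [ 0.29529434 -0.35156706 -1.3529446 ]
```

View pics/c10.png

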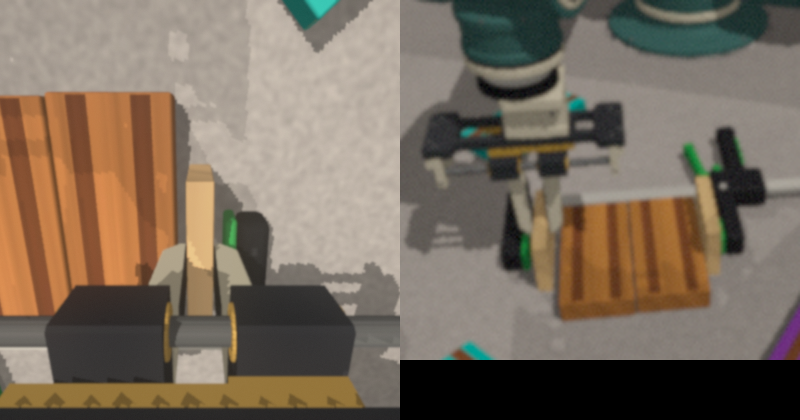

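```bash
python3 -m jog '[[[0,0,-0.03],0],[[0,0,0],0],[[0,0,0],0],[[0,0,0],0],[[0,0,0],0],[[0,0,0],0],[[0,0,0],0],[[0,0,0],0]]';  python3 -m jog '[[[0,0,0],0],[[0,0,0],0],[[0,0,0],0],[[0,0,0],0],[[0,0,0],0],[[0,0,0.3],0],[[0,0,0.6],0],[[0,0,0.8],0]]' 0.3; python3 -m jog '[[[0,0,1],0],[[0,0,1],0],[[0,0,1],0],[[0,0,0.7],0],[[-0.5,0,0.4],0],[[-0.8,0,0],0],[[-1,0,0],0],[[-1,0,0],0]]' -1
python3 - <<'E'
from h import *
f,s=snap('wrist','w11');t=s['tcp_pos'];print(t,yaw(s)+90,s['clock'],s['width'],s['wrist_force'])
E
```

```text
clock: 15.67
tcp_pos: [0.6168, -0.1483, 0.0442]
tool_rot: [-0.0, 0.998, 0.06, -0.0]
wrist_force: [0.7, 0.7, -0.3]
width: 0.158
clock: 16.33
tcp_pos: [0.616, -0.1481, 0.0948]
tool_rot: [-0.0, 0.998, 0.06, -0.001]
wrist_force: [0.6, 0.4, -0.3]
width: 0.352
clock: 17.0
tcp_pos: [0.5168, -0.1482, 0.2188]
tool_rot: [0.0, 0.998, 0.06, 0.0]
wrist_force: [-0.4, 0.0, 1.0]
width: 0.876
[ 0.51680161 -0.14816374  0.2188337 ] 6.8581937251043 17.0 0.8763294617140014 [-0.37459424  0.03976078  1.03595408]
```

View pics/w11.png

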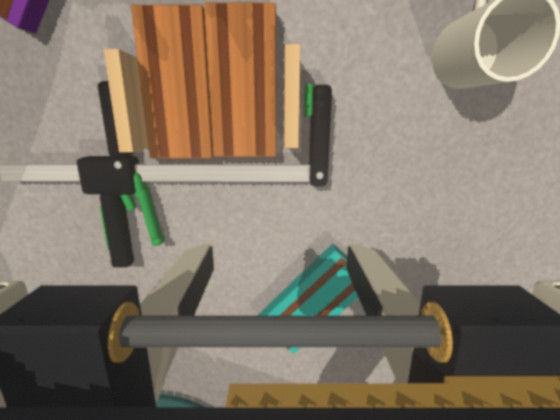

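The caul stands at (292,44)–(293,148), parallel to the jaw at (320,85–185). Check its centring and get the trigger grip point.

```bash
python3 - <<'E'
from h import *
f,s=load('w11');im=f['color'][:,:,::-1]
a=cv2.resize(im[35:190,270:340],None,fx=3.8,fy=3.8,interpolation=cv2.INTER_CUBIC);b=cv2.resize(im[140:280,70:200],None,fx=4,fy=4,interpolation=cv2.INTER_CUBIC)
c=np.zeros((600,800,3),np.uint8);c[:a.shape[0],:a.shape[1]]=a;c[:b.shape[0],270:270+b.shape[1]]=b[:,:530];cv2.imwrite('pics/c11.png',c)
E
```

```text
(no output)
```

View pics/c11.png

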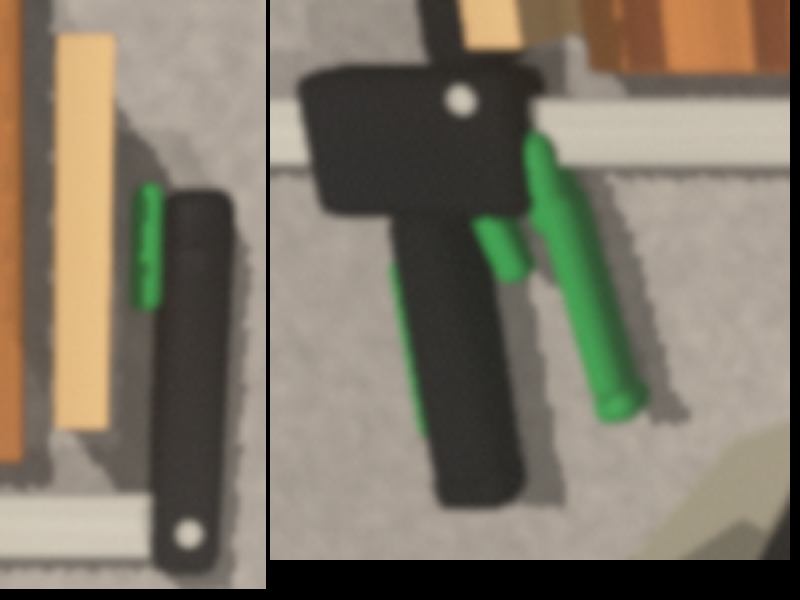

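```bash
python3 - <<'E'
from h import *
f,s=load('w11')
A=lambda x,y:(270+x/3.8,35+y/3.8);B=lambda x,y:(70+(x-270)/4,140+y/4)
th=np.radians(6.8);ex=np.array([np.cos(th),np.sin(th)]);ey=np.array([-ex[1],ex[0]])
bars=[back(f,u,.025,s)[:2] for u in[(2,172.5),A(130,528)]]
d=bars[0]-bars[1];print('bar yaw',np.degrees(np.arctan2(d[1],d[0]))-90)
o=bars[1]
L=lambda uv,z:(lambda p:np.round([ (p-o)@ex*1e3,(p-o)@ey*1e3],1))(back(f,uv,z,s)[:2])
print('caul',[L(A(*p),.06) for p in[(57,33),(116,33),(109,430),(53,428)]])
print('pad ends',L(A(150,182),.028),L(A(150,312),.028),'face',L(A(134,247),.012))
print('board edge',L(A(23,300),.026),L(A(24,460),.026))
print('rivets',L(A(189,533),.03),L(B(461,99),.03))
print('body corners',L(B(320,213),.03),L(B(527,210),.03))
print('handle R@',L(B(523,480),.012),'L',L(B(430,470),.012),'end',L(B(480,507),.024))
print('handle midL',L(B(415,380),.015),'midR',L(B(502,330),.024))
print('trig outer',L(B(625,330),.015),L(B(645,400),.015),L(B(595,250),.015),'tip',L(B(615,422),.02))
print('o',o)
E
```

```text
bar yaw 6.606496120429725
caul [array([134.8,  24.9]), array([134.8,   9.7]), array([34.6,  9.5]), array([35.1, 25.3])]
pad ends [102.5  -3. ] [66.2 -4.1] face [85.3 -0.1]
board edge [69.6 34.1] [21.7 33.9]
rivets [ -0.6 -18.3] [ 11.7 222.4]
body corners [-23.3 271.1] [-22.3 207.6]
handle R@ [-122.8  231.5] L [-119.  263.] end [-126.7  241. ]
handle midL [-84.5 260.6] midR [-63.5 224.2]
trig outer [-66.7 188.7] [-91.6 184.9] [-39.3 195.1] tip [-97.3 193.7]
o [ 0.53462197 -0.1758504 ]
```

The caul is upright, square to within ~0.3° and centred at 84.8 mm (pad about 84.5), with about 9.5 mm of gap each side. Now move to the trigger and handle. Local grip centre (-65, 226) gives world (0.443, 0.041).

```bash
python3 -m jog '[[[-0.2,0.5,0],0],[[-0.4,0.9,0],0],[[-0.4,1,0],0],[[-0.4,1,-0.3],0],[[-0.4,1,-0.6],0],[[-0.4,1,-0.8],0],[[-0.25,0.7,-0.9],0],[[0,0.2,-0.7],0]]' -1; python3 -m jog '[[[0,0,-0.5],0],[[0,0,-0.4],0],[[0,0,-0.3],0],[[0,0,0],0],[[0,0,0],0],[[0,0,0],0],[[0,0,0],0],[[0,0,0],0]]'
python3 - <<'E'
from h import *
f,s=snap('wrist','w12');t=s['tcp_pos'];print(t,yaw(s)+90,s['clock'],s['width'],s['wrist_force'])
E
```

```text
clock: 17.72
tcp_pos: [0.4429, 0.0437, 0.1183]
tool_rot: [-0.0, 0.998, 0.061, 0.0]
wrist_force: [-0.6, -1.1, -0.3]
width: 1.001
clock: 18.38
tcp_pos: [0.4447, 0.0406, 0.084]
tool_rot: [-0.0, 0.998, 0.059, 0.0]
wrist_force: [0.1, -0.3, 0.7]
width: 0.999
[0.44471341 0.0405533  0.08398017] 6.815530006485275 18.3833 0.9990056300927388 [ 0.09564823 -0.25812379  0.69454923]
```

View pics/w12.png

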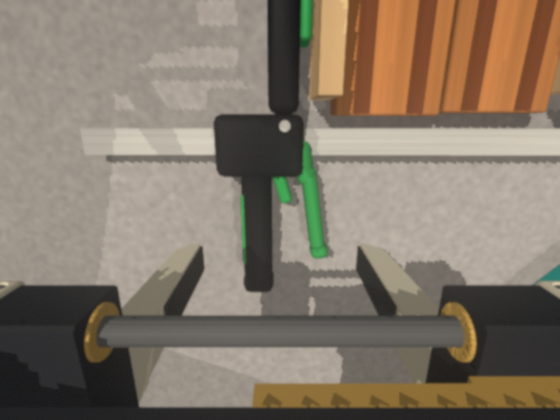

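```bash
python3 - <<'E'
from h import *
f,s=load('w12');t=s['tcp_pos'][:2]
th=np.radians(6.7);ex=np.array([np.cos(th),np.sin(th)]);ey=np.array([-ex[1],ex[0]])
L=lambda uv,z:(lambda p:np.round([ (p-t)@ex*1e3,(p-t)@ey*1e3],1))(back(f,uv,z,s)[:2])
print('bar axis',L((180,142.5),.025),L((450,144),.025),'hend',L((259,291),.022))
for z in(.005,.015,.024): print(z,'handle L',L((242,230),z),L((246,262),z),'R',L((272,230),z),'trig outer',L((322,230),z),L((327,252),z),'inner',L((308,230),z))
im=f['color'][:,:,::-1]
cv2.imwrite('pics/c12.png',cv2.resize(im[100:300,190:370],None,fx=3,fy=3,interpolation=cv2.INTER_CUBIC))
E
```

```text
bar axis [63.3 74.2] [  62.7 -125.9] hend [-64.3  18.2]
0.005 handle L [-13.8  33.3] [-45.   30.8] R [-13.7   6.9] trig outer [-13.6 -37.1] [-34.8 -42.5] inner [-13.6 -24.7]
0.015 handle L [-9.9 32. ] [-39.8  29.5] R [-9.8  6.7] trig outer [ -9.7 -35.5] [-30.1 -40.8] inner [ -9.7 -23.7]
0.024 handle L [-6.4 30.8] [-35.2  28.4] R [-6.3  6.4] trig outer [ -6.2 -34.2] [-25.8 -39.2] inner [ -6.2 -22.8]
```

View pics/c12.png

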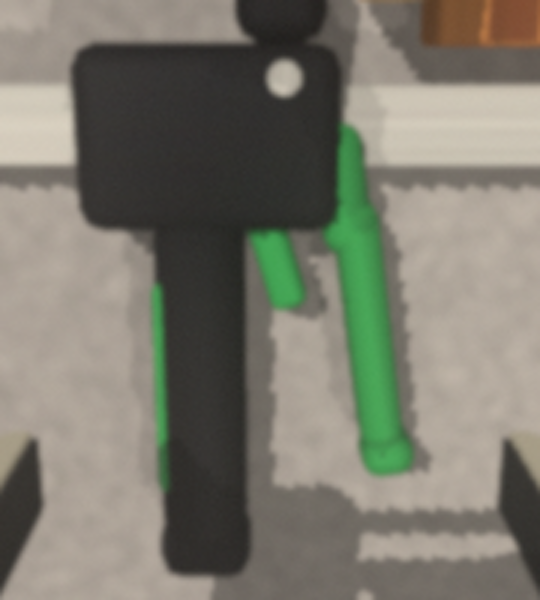

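TCP is 63 mm from the bar axis, with the handle back face at +30.5 and the trigger face at −33.5 (64 mm apart, as stated). Descend.

```bash
python3 -m jog '[[[-0.05,0,-0.4],0],[[0,0,-0.6],0],[[0,0,-0.6],0],[[0,0,-0.4],0],[[0,0,-0.25],0],[[0,0,-0.15],0],[[0,0,0],0],[[0,0,0],0]]'
python3 - <<'E'
from h import *
f,s=snap('wrist','w13');t=s['tcp_pos'];print(t,yaw(s)+90,s['clock'],s['width'],s['wrist_force'])
f2,_=snap('scene','s13')
c=np.zeros((420,800,3),np.uint8);c[:,:400]=f['color'][:,80:480,::-1];c[:320,400:]=cv2.resize(f2['color'][140:260,210:360,::-1],(400,320),interpolation=cv2.INTER_CUBIC);cv2.imwrite('pics/c13.png',c)
E
```

```text
clock: 19.1
tcp_pos: [0.4431, 0.0407, 0.0116]
tool_rot: [-0.0, 0.998, 0.06, 0.0]
wrist_force: [0.7, 0.2, 0.8]
width: 1.003
[0.4430849  0.04068672 0.01164614] 6.8373667023872855 19.1 1.0027867182831334 [0.70850622 0.24371845 0.76546048]
```

View pics/c13.png

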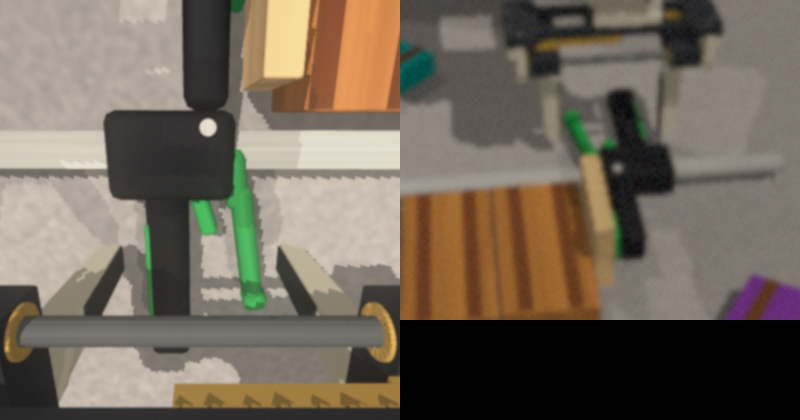

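Straddling both. Lower another 4 mm and make the first squeeze, following with the TCP along +y so the handle stays put.

```bash
python3 -m jog '[[[0,0,-0.07],0],[[0,0,-0.05],0],[[0,0,0],0],[[0,0,0],0],[[0,0,0],0],[[0,0.06,0],0],[[-0.01,0.08,0],0],[[-0.01,0.08,0],0]]' 1;  python3 -m jog '[[[-0.01,0.08,0],0],[[0,0.03,0],0],[[0,0,0],0],[[0,0,0],0],[[0,0,0],0],[[0,0,0],0],[[0,0,0],0],[[0,0,0],0]]'
python3 - <<'E'
from h import *
f,s=snap('wrist','w14');t=s['tcp_pos'];print(t,s['clock'],s['width']*93,s['wrist_force'])
f2,_=snap('top','t14')
c=np.zeros((420,800,3),np.uint8);c[:,:400]=f['color'][:,80:480,::-1];c[:320,400:]=cv2.resize(f2['color'][165:285,230:380,::-1],(400,320),interpolation=cv2.INTER_CUBIC);cv2.imwrite('pics/c14.png',c)
E
```

```text
clock: 19.87
tcp_pos: [0.442, 0.0476, 0.0076]
tool_rot: [-0.0, 0.998, 0.06, -0.0]
wrist_force: [-2.5, -0.8, 1.0]
width: 0.477
clock: 20.53
tcp_pos: [0.442, 0.0507, 0.0076]
tool_rot: [-0.0, 0.998, 0.06, 0.0]
wrist_force: [-0.5, -0.1, -2.5]
width: 0.445
[0.44197108 0.05065493 0.00761427] 20.5333 41.34817340138442 [-0.45984782 -0.12607402 -2.46454059]
```

View pics/c14.png

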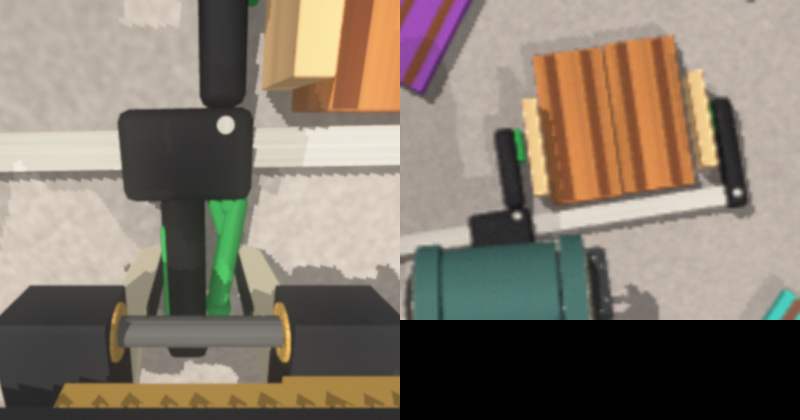

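Full stroke (41.3 mm), jaw now close to the caul. Release to ~70 mm (reversing the follow), then squeeze again.

```bash
python3 -m jog '[[[0.01,-0.08,0],0],[[0.01,-0.08,0],0],[[0.01,-0.08,0],0],[[0,-0.06,0],0],[[0,-0.03,0],0],[[0,0,0],0],[[0,0,0],0],[[0,0,0],0]]' -0.5;  python3 -m jog '[[[0,0,0],0],[[0,0.05,0],0],[[-0.01,0.08,0],0],[[-0.01,0.08,0],0],[[-0.01,0.08,0],0],[[0,0.04,0],0],[[0,0,0],0],[[0,0,0],0]]' 1
python3 - <<'E'
from h import *
f,s=snap('wrist','w15');t=s['tcp_pos'];print(t,s['clock'],s['width']*93,s['wrist_force'])
f2,_=snap('top','t15')
c=np.zeros((420,800,3),np.uint8);c[:,:400]=f['color'][:,80:480,::-1];c[:320,400:]=cv2.resize(f2['color'][165:285,230:380,::-1],(400,320),interpolation=cv2.INTER_CUBIC);cv2.imwrite('pics/c15.png',c)
E
```

```text
clock: 21.3
tcp_pos: [0.4429, 0.0407, 0.0078]
tool_rot: [0.0, 0.998, 0.06, 0.0]
wrist_force: [1.5, -1.8, 1.4]
width: 0.747
clock: 21.97
tcp_pos: [0.4418, 0.0508, 0.0074]
tool_rot: [-0.0, 0.998, 0.06, -0.0]
wrist_force: [-0.7, -0.7, -2.6]
width: 0.442
[0.44176936 0.0507536  0.0074263 ] 21.9667 41.1134055647708 [-0.72643423 -0.72276258 -2.62915127]
```

View pics/c15.png

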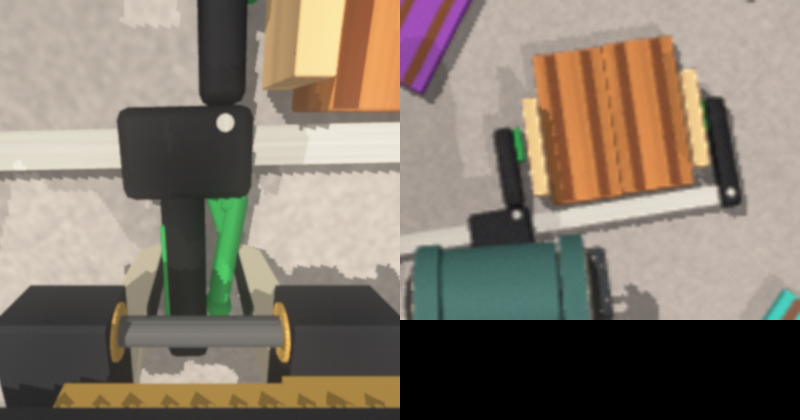

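The jaw has now pushed the caul upright towards the board. Next stroke.

```bash
python3 -m jog '[[[0.01,-0.08,0],0],[[0.01,-0.08,0],0],[[0.01,-0.08,0],0],[[0,-0.06,0],0],[[0,-0.03,0],0],[[0,0,0],0],[[0,0,0],0],[[0,0,0],0]]' -0.5;  python3 -m jog '[[[0,0,0],0],[[0,0.05,0],0],[[-0.01,0.08,0],0],[[-0.01,0.08,0],0],[[-0.01,0.08,0],0],[[0,0.04,0],0],[[0,0,0],0],[[0,0,0],0]]' 1
python3 - <<'E'
from h import *
f,s=snap('wrist','w16');t=s['tcp_pos'];print(t,s['clock'],s['width']*93,s['wrist_force'])
f2,_=snap('top','t16')
c=np.zeros((420,800,3),np.uint8);c[:,:400]=f['color'][:,80:480,::-1];c[:320,400:]=cv2.resize(f2['color'][165:285,230:380,::-1],(400,320),interpolation=cv2.INTER_CUBIC);cv2.imwrite('pics/c16.png',c)
E
```

```text
clock: 22.73
tcp_pos: [0.443, 0.0407, 0.0078]
tool_rot: [0.0, 0.998, 0.06, 0.0]
wrist_force: [1.2, -1.1, 1.4]
width: 0.749
clock: 23.4
tcp_pos: [0.4418, 0.0508, 0.0074]
tool_rot: [-0.0, 0.998, 0.06, -0.0]
wrist_force: [0.6, -2.4, -3.9]
width: 0.442
[0.44184065 0.05075826 0.00743558] 23.4 41.085808976026264 [ 0.55209163 -2.42849322 -3.89027695]
```

View pics/c16.png

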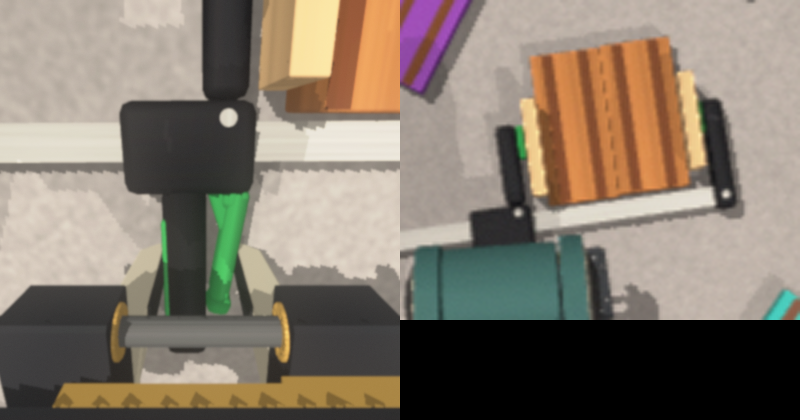

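```bash
python3 -m jog '[[[0.01,-0.08,0],0],[[0.01,-0.08,0],0],[[0.01,-0.08,0],0],[[0,-0.06,0],0],[[0,-0.03,0],0],[[0,0,0],0],[[0,0,0],0],[[0,0,0],0]]' -0.5;  python3 -m jog '[[[0,0,0],0],[[0,0.05,0],0],[[-0.01,0.08,0],0],[[0,0.04,0],0],[[0,0,0],0],[[0,0,0],0],[[0,0,0],0],[[0,0,0],0]]' 1
python3 - <<'E'
from h import *
f,s=snap('wrist','w17');t=s['tcp_pos'];print(t,s['clock'],s['width']*93,s['wrist_force'])
f2,_=snap('top','t17')
c=np.zeros((420,800,3),np.uint8);c[:,:400]=f['color'][:,80:480,::-1];c[:320,400:]=cv2.resize(f2['color'][165:285,230:380,::-1],(400,320),interpolation=cv2.INTER_CUBIC);cv2.imwrite('pics/c17.png',c)
E
```

```text
clock: 24.17
tcp_pos: [0.4429, 0.0407, 0.0078]
tool_rot: [0.0, 0.998, 0.06, 0.0]
wrist_force: [1.0, -1.2, 1.4]
width: 0.75
clock: 24.83
tcp_pos: [0.4419, 0.0465, 0.0074]
tool_rot: [-0.001, 0.998, 0.059, -0.001]
wrist_force: [-5.3, 4.4, 2.2]
width: 0.478
[0.44191678 0.04653275 0.00741697] 24.8333 44.43472358969703 [-5.25615903  4.37013639  2.23433354]
```

View pics/c17.png

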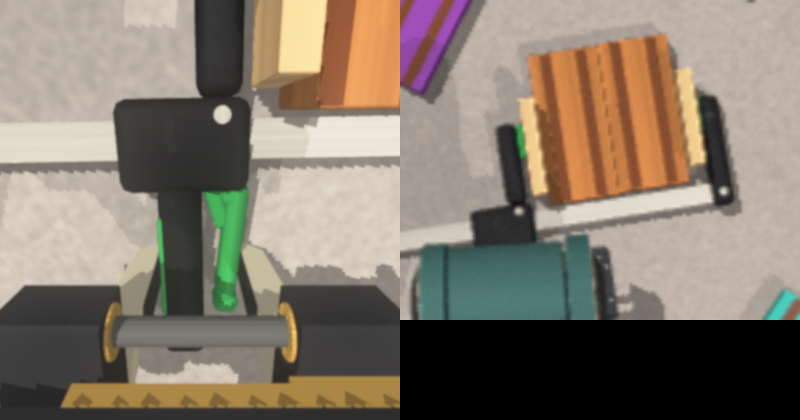

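Opening is 44.4 mm, short of the 41.2 mm stop. Hold to see whether it has stalled or is still closing.

```bash
python3 -m jog '[[[0,0,0],0],[[0,0,0],0],[[0,0,0],0],[[0,0,0],0],[[0,0,0],0],[[0,0,0],0],[[0,0,0],0],[[0,0,0],0]]'
python3 - <<'E'
from h import *
f2,s=snap('top','t18');print(s['width']*93,s['clock'],s['tcp_pos'],s['wrist_force'])
f3,_=snap('scene','s18')
c=np.zeros((440,800,3),np.uint8);c[:440,:400]=cv2.resize(f2['color'][165:275,270:370,::-1],(400,440),interpolation=cv2.INTER_CUBIC);c[:400,400:]=cv2.resize(f3['color'][160:290,170:300,::-1],(400,400),interpolation=cv2.INTER_CUBIC);cv2.imwrite('pics/c18.png',c)
E
```

```text
clock: 25.6
tcp_pos: [0.4419, 0.0465, 0.0074]
tool_rot: [-0.001, 0.998, 0.059, -0.001]
wrist_force: [-6.4, 3.2, 2.0]
width: 0.477
44.38557248946937 25.6 [0.44191191 0.04653198 0.00740175] [-6.37597624  3.2029016   2.02298482]
```

View pics/c18.png

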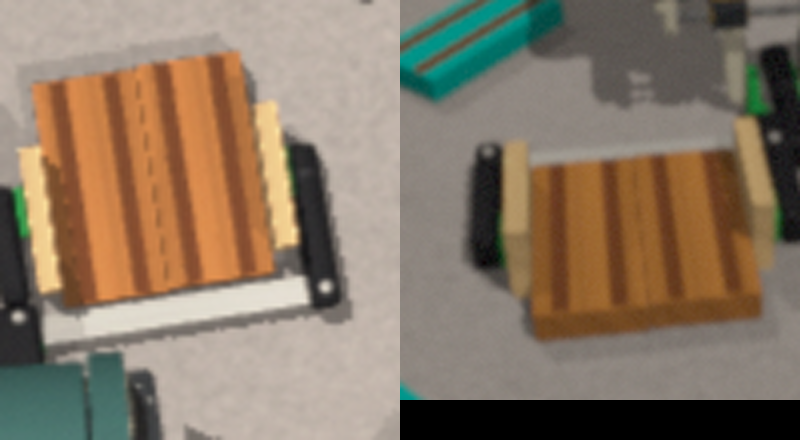

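Stalled steadily at 44.4 mm (the full stop was 41.1 mm), so the jaws bear. Check with numbers that the stack from far jaw to near jaw is tight and the caul still square.

```bash
python3 - <<'E'
from h import *
f,_=load('t18')
C=lambda x,y:(270+x/4,165+y/4)
th=np.radians(6.7);ex=np.array([np.cos(th),np.sin(th)]);ey=np.array([-ex[1],ex[0]])
o=back(f,C(256,160),.026)[:2]
L=lambda p,z:(lambda q:np.round([(q-o)@ex*1e3,(q-o)@ey*1e3],1))(back(f,C(*p),z)[:2])
print('board edge far',L((240,52),.026),L((273,272),.026),'seam',L((137,82),.026),L((167,280),.026),'near edge',L((33,88),.026),L((67,300),.026))
print('caul inner',L((256,105),.06),L((278,248),.06),'outer',L((275,101),.06),L((297,246),.06))
print('fitted inner',L((38,148),.06),L((60,288),.06),'outer',L((19,150),.06),L((40,293),.06))
print('jaw inner',L((298,150),.03),L((312,270),.03),'tip',L((307,143),.03))
g=cv2.resize(f['color'][165:275,270:370,::-1],(700,770)[:2],interpolation=cv2.INTER_CUBIC)
E
```

```text
board edge far [77.5  0.1] [-79.5  -0.4] seam [66.3 75.1] [-75.1  73.7] near edge [ 72.1 148.5] [-79.5 144.9]
caul inner [34.3 -1.8] [-65.   -2.4] outer [ 35.3 -15.1] [-65.4 -15.4]
fitted inner [ 25.3 150.5] [-71.9 148.5] outer [ 25.7 163.6] [-73.4 162.5]
jaw inner [  2.6 -29.7] [-82. -27.] tip [  6.6 -36.6]
```

```bash
python3 - <<'E'
from h import *
for n in('w13','w14','w15','w16','w17'):
  f,s=load(n);t=s['tcp_pos'][:2]
  im=f['color'].astype(int)
  th=np.radians(6.8);ex=np.array([np.cos(th),np.sin(th)]);ey=np.array([-ex[1],ex[0]])
  out=[]
  for c in (95,140,420,440):
    col=im[100:190,c].sum(1)/3;d=np.nonzero(col>190)[0]
    if len(d)>5:
      p=back(f,(c,100+(d[0]+d[-1])/2),.025,s)[:2];w=p-np.array([.5,0]);out.append((round(w@ex*1e3,1),round(w@ey*1e3,1),len(d)))
  p=[back(f,uv,.03,s)[:2] for uv in {'w13':[(288,127)],'w14':[(306,125)],'w15':[(306,123)],'w16':[(309,117)],'w17':[(302,114)]}[n]][0]-np.array([.5,0])
  print(n,out,'rivet',(p@ex*1e3).round(1),(p@ey*1e3).round(1))
E
```

```text
w13 [(np.float64(14.6), np.float64(141.2), 35), (np.float64(14.6), np.float64(118.4), 35), (np.float64(9.5), np.float64(-24.6), 46), (np.float64(9.2), np.float64(-34.9), 49)] rivet 25.7 43.4
w14 [(np.float64(9.5), np.float64(149.8), 46), (np.float64(14.7), np.float64(126.6), 39), (np.float64(10.9), np.float64(-12.6), 53), (np.float64(11.1), np.float64(-22.5), 56)] rivet 26.8 45.1
w15 [(np.float64(9.5), np.float64(149.8), 47), (np.float64(15.0), np.float64(126.6), 39), (np.float64(11.5), np.float64(-12.3), 54), (np.float64(11.7), np.float64(-22.2), 56)] rivet 27.6 45.3
w16 [(np.float64(11.6), np.float64(149.4), 54), (np.float64(18.7), np.float64(126.1), 40), (np.float64(12.3), np.float64(-12.2), 58), (np.float64(12.3), np.float64(-22.1), 58)] rivet 30.3 44.0
w17 [(np.float64(14.4), np.float64(144.6), 59), (np.float64(18.8), np.float64(121.7), 40), (np.float64(12.9), np.float64(-16.2), 60), (np.float64(13.1), np.float64(-26.1), 64)] rivet 31.2 43.0
```

```bash
python3 - <<'E'
from plant import bot
s=bot.observe();print(s['clock'],s['width']*93,s['wrist_force'])
print(bot.finish_job())
E
```

```text
25.7 44.28978992410047 [-5.06919312  3.47927547  1.83113161]
the job is handed in; nothing more can be done
None
```

I stood the caul in the gap, let it go, and pumped the trigger four times. I handed the job in at 25.7 s while still holding the trigger squeezed; no verdict came back.

- **Caul placing:** After release it stood upright, square to the jaw within about 0.3°, and centred within about 1 mm of the pad.
- **Pressure:** The first three squeezes ran to the stop (41 mm). The fourth stalled and held at 44.4 mm, so the jaws bear on the work. From the fixed 30 N grip that should be about 45 N on the joint, but I had no direct force reading.
- **Last look at the board:** In the final top view the split looks shut. The two halves span about 147 mm against a nominal 150 mm, within the roughly 3 mm pixel size. The caul is flush with the board, the fitted caul still stands, and I saw nothing knocked.

**What went wrong or disagreed:**
- My first two tries at gripping the caul closed on air: the first lifted too early, the second was too high. The fingertips sit at about the TCP rather than the stated 25 mm ahead. The caul did not move.
- While pumping, the clamp crept about 5 mm in its own +x. The caul seems to have followed only part of that, so it may now sit 3 to 4 mm off the pad centre.
- A rough final reading put the jaw about 2° off the caul, which is near the measuring error.

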